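Heft two glue cartridges and lock the full one into the bayonet dock

ROBOT

A 6-joint arm with a two-finger parallel gripper is mounted at the origin on a cart in front of the work surface, level with it; the furniture and walls round the work are solid. World frame = base frame: x ahead of the robot, y to its left, z up, the work surface at z = 0. Lengths are in mm, angles in rad, forces in N, time in s.
With the tool pointing down it reaches from about 400 to 925 mm from the base axis. Payload 12.5 kg.
Tool frame: the origin (TCP) lies at the very end of the fingers, on their centre line; the grasp point (between the pads) lies 19 mm behind it; z points along the fingers, y is the direction in which the jaws open and shut (so a half turn about z gives the same grasp; the last joint's range is limited). The gripper opens to 95 mm and grips with 3 to 60 N. Pads are 20 mm wide; open, the fingers measure 119 mm over their backs; the gripper's body (75 mm by 180 mm) begins 59 mm behind the grasp point.
Start: joints at [1.003, 0.491, 1.559, -0, 1.092, -0.106], TCP at [278.462, 559.558, 214.661] pointing down, gripper open.
Joint ranges: [-3.1, 3.1], [-0.84, 2.19], [0.05, 2.79], [-1.13, 4.28], [0.06, 2.93], [-2.69, 2.69]. Speed limits (rad/s): [2.22, 2.22, 2.79, 3.14, 3.14, 3.14].

INTERFACE

Orientations are given as [roll, pitch, yaw] about the fixed x, y, z axes, in that order (R = Rz(yaw) Ry(pitch) Rx(roll)).
In Python, from cell import env gives the robot as it stands.
- The arm moves only by the shell command python3 -m pendant 'ROWS'. ROWS is JSON, a list that holds one entry, the list of rows, each a list of 5 numbers: the opening, from 0 (shut) to 1 (fully open), then the shift along the tool's x, y, z in m, then the turn about the tool's z in rad. A call has exactly 8 rows; each row is the pose to reach, as a shift and turn from the pose commanded when the call began, along the tool's axes at that moment; what a row does not reach only later rows make up. A row lasts 1/10 s, in which the tool goes at most 50 mm and 8.59 degrees, less where a joint would pass 70% of its speed; a pose out of reach is approached as far as the arm can. A call with a gripper value outside its range is refused whole. The fingers move at their own pace and stop on an object; the grip force is fixed at half the most. Time passes only in rows, so rows that repeat a pose let the fingers close, or fill a call up. It gives the time, the measured TCP pose, the force and the opening at its end, in the units of the state.
- env.state(): the state, without advancing time (a new reading comes with each control period).
- env.read_camera(name): name is "scene" or "top" or "wrist"; returns a dict with "image" (420x560x3 uint8, blue, green, red), "range_z" (420x560 float32, mm along the optical axis (not along the pixel's ray), 0 where there is no reading), "fx", "fy", "cx", "cy" (pixels), "rvec" (rotation vector, rad) and "tvec" (3), from world to camera coordinates, as OpenCV has them; the wrist camera has in their place "tool_from_camera" (4x4, takes a point from camera to tool coordinates, whose origin is the TCP and whose axes are the flange's). Camera axes: x right, y down, z forward; pixel columns grow to the right and rows downward; lengths in mm; the calibration is good to about 2 mm. A picture is of the moment at which its call begins: read the wrist's pose just before it.
- env.job_done(): hands the job in, once; it reports no verdict.
The state is a dict: "t": time; "joints": joint angles; "qvel": joint speeds; "tau": joint torques, N m; "eef_pos": TCP position; "tcp_rot": TCP orientation; "ft_force": force on the tool from outside, world axes, zero at the start; "moment": the same for the moment, N m; "opening": opening from 0.0 (shut) to 1.0 (fully open).
Only numpy, scipy, OpenCV 4.12 (cv2) and the standard library are available. Lean on these libraries where they do the work, as an engineer would, in place of code of your own. Each camera call takes 0.05 s, during which the arm holds its last target. There are 200 camera calls.

TASK

One of the two glue cartridges is full, the other mostly used up, and they look alike. Lift them to tell which is heavier; stand the lighter one in the grey tray and load the heavier one into the blue dock: feel for the notches, press it down on the spring seat and turn it clockwise to the stop, so that it locks when let go. Do not force or tip anything, and leave the other things where they are.

Things in the scene. Friction and masses are not known exactly. Their poses are not given: they have to be found in the camera images.
- cartridge_a: closed round glue cartridge, 52 mm across, 120 mm tall: aluminium, white paper band, yellow stripe, black foot. Origin: centre of its underside, z up. Two lugs stick out of the foot on its +x and -x sides, 9 mm wide, out to 32 mm from the axis, 3 to 9 mm above the underside. The foot is bevelled: radius 22 mm at the underside, 26 mm from 5 mm up. Weighs under 0.9 kg
- cartridge_b: the other cartridge: same shape, origin, axes, lugs and marks as cartridge_a. One of the two, either, is at least 0.2 kg heavier
- cartridge_a_lid (a point): centre of the lid's top, 120 mm above the underside, axes as the cartridge's; two red marks 17 mm from it, on the +x and -x sides, stand over the lugs. The cartridge can be gripped round its body 80 to 110 mm up. The glue inside is one solid slug that fits loosely
- cartridge_b_lid (a point): the same point of cartridge_b
- dock: blue cartridge dock of a bench glue applicator, fixed on the worktop. Origin: on the upright axis of its bore, at worktop height, z up; x points from the brass nozzle in front to the housing behind (72 mm wide, 66 mm high, 62 to 106 mm behind the axis). Round base 116 mm across, 22 mm high; on it a knurled steel bayonet collar, 84 mm across
- dock_bore (a point): centre of the collar's rim, 42 mm above the worktop. Bore 56 mm across; two opposite notches for the lugs, 14 mm wide, reach 34.6 mm from the axis. They lie on a line up to 0.5 rad either way from the dock's x axis, not in the readings: look (a white dot beside each) or feel. Lugs off the notches rest on the rim, cartridge underside 39 mm above the worktop. The collar never turns
- dock_seat (a point): top of the spring seat at rest, 32 mm above the worktop: an entered cartridge meets it there. The collar's roof over the lugs is 8 mm thick, so press 7 to 9 mm further, then turn clockwise (seen from above) to the end stop, 0.79 rad (red dots; 0.65 is enough); let go there, the seat lifts it 2 mm into locking pockets, underside 27 mm up. The other way is blocked. Over 60 N on the dock damages it
- seat (a joint): how far the brass spring seat in the bore is pressed down, m: 0 = up, 0.009 = bottomed, about 0.005 under a locked cartridge. The spring starts at 11 N and adds 0.9 N per mm, so it carries a full cartridge without yielding
- tray: square grey plastic tray for used cartridges, fixed on the worktop: 100x100 mm outside (106 at the lip), 92x92 mm inside, 22 mm high, floor 4 mm thick. Origin: centre of its underside, on the worktop; x and y along its sides
- spool_black: black spool of thread standing upright, 42 mm across, 50 mm high; to be left alone; origin: centre of its underside
- spool_red: red spool of thread standing upright, 42 mm across, 60 mm high; to be left alone; origin: centre of its underside
- tape_measure: yellow tape measure, 65x71x65 mm; to be left alone; origin: centre of its underside
- screwdriver_y: screwdriver with a yellow handle, 193 mm long, lying flat; to be left alone; origin: centre of its underside

How it is judged:
By the outcome, as a careful person would: the job done as asked, in the order asked, and still so for the second after the job is handed in, with the robot touching nothing.
It also fails if it takes over 72 s, if anything falls off the work surface, if the arm or the gripper's body presses on something with over 40 N, if the wrist force passes 120 N, or if a joint passes its speed limit or range.

## Working session

There is one attempt and no reset: what is moved stays moved. The work goes in short steps, Python scripts to look and compute and a shell command to move; the robot and the scene stay as the last step left them, time stands still between calls to the robot, and variables do not carry over. Pictures are saved under pics/ and viewed, about 8 in all and at most 12, crops included, and the job is handed in when it is done.

```bash
mkdir -p pics; ls
cat > h.py <<'E'
import numpy as np, cv2
from cell import env
from scipy.spatial.transform import Rotation as R
def cam(name):
    s=env.state(); c=env.read_camera(name); c['s']=s
    if 'rvec' in c:
        Rm=cv2.Rodrigues(np.array(c['rvec'],float))[0]; t=np.array(c['tvec'],float).ravel()
        c['R']=Rm.T; c['o']=-Rm.T@t
    else:
        T=np.array(c['tool_from_camera']); W=R.from_euler('xyz',s['tcp_rot']).as_matrix()
        c['R']=W@T[:3,:3]; c['o']=W@T[:3,3]+np.array(s['eef_pos'])
    return c
def ray(c,u,v,z):
    d=c['R']@np.array([(u-c['cx'])/c['fx'],(v-c['cy'])/c['fy'],1]); return c['o']+d*(z-c['o'][2])/d[2]
def cloud(c):
    v,u=np.mgrid[:420,:560]; Z=c['range_z']
    P=np.stack([(u-c['cx'])/c['fx']*Z,(v-c['cy'])/c['fy']*Z,Z],-1)@c['R'].T+c['o']; P[Z==0]=np.nan; return P
E
python3 - <<'E'
from h import *
c=cam('top');cv2.imwrite('pics/top.png',c['image']);print(c['o'],c['R'])
np.save('top.npy',cloud(c))
s=cam('scene');cv2.imwrite('pics/scene.png',s['image'])
print(env.state())
E
```

```text
pics
[ 408.79253669  146.71394485 1333.89354985] [[-0.01584429 -0.99880406  0.04625377]
 [-0.99954059  0.01701742  0.02508014]
 [-0.02583726 -0.04583515 -0.99861483]]
{'t': 0.1, 'joints': array([ 1.00337075e+00,  4.91476061e-01,  1.55935037e+00,  2.12765362e-05,
        1.09171954e+00, -1.05611757e-01]), 'qvel': array([ 3.92627937e-04, -1.38922978e-03, -2.94508000e-05, -1.32454087e-03,
        1.38104768e-03, -1.95735002e-04]), 'tau': array([ 3.88374916e-03, -6.13615823e+01, -2.58603680e+01,  6.94257603e-02,
        4.69880900e-02, -4.36988250e-05]), 'eef_pos': array([278.35590359, 559.36733495, 214.14775045]), 'tcp_rot': array([-3.14064664e+00, -1.19260968e-04,  2.67976896e+00]), 'ft_force': array([0.03068461, 0.33321899, 0.06321841]), 'moment': array([ 0.03921722,  0.01487302, -0.01993716]), 'opening': 0.9993607905337887}
```

View pics/top.png

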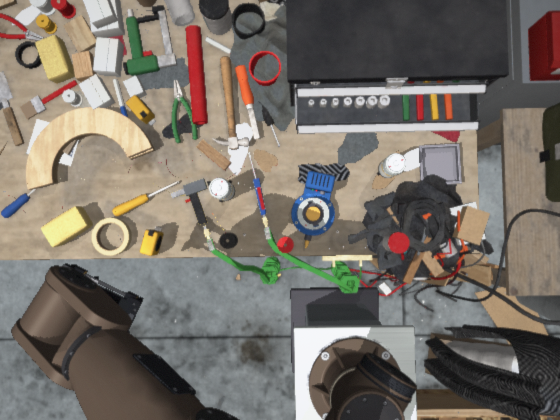

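View pics/scene.png

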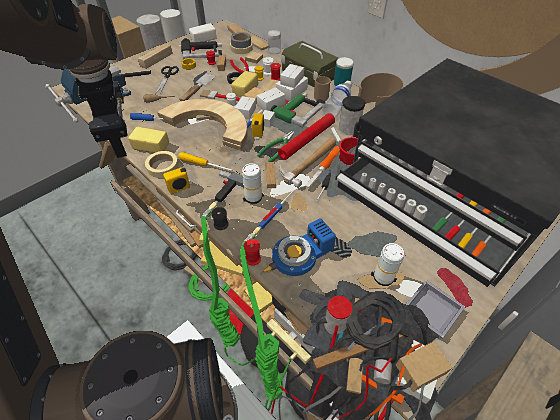

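The top view shows the cartridges at about (220,188) and (393,163), the dock at (314,212) with its housing behind it, and the tray at (440,163). Next I'll measure these and crop in closer.

Run:
```python
from h import *
c=cam('top');im=c['image'];P=cloud(c)
def crop(x0,y0,x1,y1): return cv2.resize(im[y0:y1,x0:x1],(400,300),interpolation=cv2.INTER_CUBIC)
t=np.hstack([crop(195,170,245,207),crop(368,145,418,182)])
b=np.hstack([crop(270,160,350,220+0),crop(280,185,350,237)])
cv2.imwrite('pics/crop.png',np.vstack([t,b]))
for n,(u,v) in dict(c1=(220,188),c2=(393,163)).items():
    w=P[v-18:v+18,u-18:u+18].reshape(-1,3); m=(w[:,2]>112)&(w[:,2]<128)
    q=w[m]; print(n,m.sum(),np.median(q,0),(q.min(0)+q.max(0))/2,np.ptp(q,axis=0))
w=P[185:240,280:350].reshape(-1,3); m=(abs(w[:,2]-42)<4); q=w[m]; print('collar',m.sum(),q.mean(0),(q.min(0)+q.max(0))/2,np.ptp(q,axis=0))
m=(w[:,2]>58)&(w[:,2]<72);
w=P[160:215,280:350].reshape(-1,3); m=(w[:,2]>58)&(w[:,2]<72); q=w[m]; print('hous',m.sum(),q.mean(0),cv2.minAreaRect(q[:,:2].astype(np.float32)))
w=P[135:190,410:475].reshape(-1,3); m=abs(w[:,2]-22)<5; q=w[m]; print('tray',m.sum(),cv2.minAreaRect(q[:,:2].astype(np.float32)))
for u,v in [(340,180),(400,243),(284,244),(228,241),(263,200),(240,165),(200,200),(320,170),(350,215),(370,200),(400,190),(430,200),(393,128)]: print((u,v),np.nanmedian(P[v-2:v+3,u-2:u+3].reshape(-1,3),0).round())
```

```text
c1 330 [518.48123131 337.94222129 118.28964523] [517.84028516 338.43287093 119.23779322] [47.61919908 49.81516454 13.9868916 ]
c2 336 [570.19390165 -95.8133713  117.8826007 ] [570.40266931 -96.16762426 118.50024453] [49.67271563 48.90470017 12.5790834 ]
collar 378 [454.636541   105.72836215  41.97478767] [466.69295376 103.16597282  42.01940346] [109.82607135  87.17499332   7.95129878]
hous 466 [534.3698843   86.90339926  65.75810816] ((534.3250732421875, 87.10971069335938), (71.56564331054688, 46.10498809814453), 76.0116958618164)
tray 654 ((570.9058837890625, -218.5928955078125), (121.17351531982422, 135.74139404296875), 1.3200944662094116)
(340, 180) [543.  30.   1.]
(400, 243) [ 374. -103.  117.]
(284, 244) [373. 181.  59.]
(228, 241) [383. 329.  50.]
(263, 200) [491. 237.  17.]
(240, 165) [588. 299.   1.]
(200, 200) [495. 408.   4.]
(320, 170) [570.  83.   1.]
(350, 215) [448.   5.  -0.]
(370, 200) [486. -48.  15.]
(400, 190) [ 511. -126.   20.]
(430, 200) [ 478. -181.  104.]
(393, 128) [652. -88. 143.]
```

View pics/crop.png

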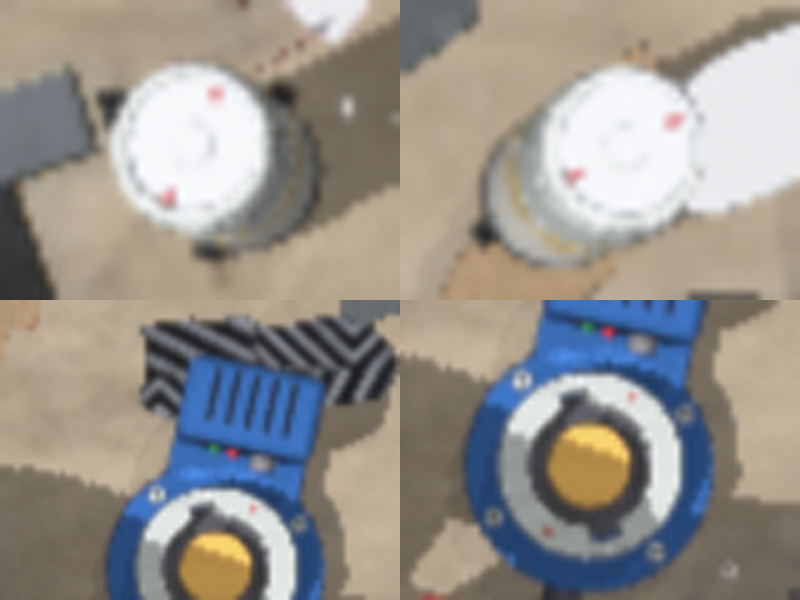

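The dock crop shows notches at about +0.24 rad world and end-stop dots at about -0.56. The red marks on the left cartridge are at about -0.43 rad, and on the right one at about -1.07. I'll approach the left cartridge first.

```bash
cat >> h.py <<'E'
def to(x,y,z,yaw=None):
    s=env.state(); W=R.from_euler('xyz',s['tcp_rot']).as_matrix(); cy=s['tcp_rot'][2]
    d=W.T@(np.array([x,y,z])-s['eef_pos'])/1000
    t=0 if yaw is None else -(((yaw-cy)+np.pi)%(2*np.pi)-np.pi)
    print('from',s['eef_pos'].round(1),'yaw',round(cy,3),'j6',s['joints'][5].round(2),'t',s['t'],'F',s['ft_force'].round(2),'shift',d.round(4),'turn',round(t,3))
E
python3 -c "
from h import *
to(518,338,260)"
```

```text
from [278.4 559.4 214.2] yaw 2.68 j6 -0.11 t 0.15 F [-0.74  0.32 -0.85] shift [-0.3132 -0.0915 -0.0458] turn 0
```

```bash
python3 -m pendant '[[[1,-0.045,-0.013,-0.0065,0],[1,-0.09,-0.026,-0.013,0],[1,-0.135,-0.039,-0.02,0],[1,-0.18,-0.052,-0.026,0],[1,-0.225,-0.065,-0.033,0],[1,-0.27,-0.078,-0.04,0],[1,-0.313,-0.091,-0.046,0],[1,-0.313,-0.091,-0.046,0]]]'
python3 - <<'E'
from h import *
c=cam('wrist');cv2.imwrite('pics/w1.png',c['image']);P=cloud(c)
print(c['s']['eef_pos'],c['s']['ft_force'],c['s']['qvel'].round(3))
m=(P[...,2]>112)&(P[...,2]<128);q=P[m];print((np.nanmin(q,0)+np.nanmax(q,0))/2,np.ptp(q,axis=0))
im=c['image'].astype(int);red=(im[...,2]-np.maximum(im[...,0],im[...,1])>50)&m
n,l,st,ce=cv2.connectedComponentsWithStats(red.astype(np.uint8))
for i in range(1,n):
    if st[i,4]>8: print(st[i,4],ce[i],ray(c,*ce[i],120))
to(518,338,76)
E
```

```text
t: 0.95
eef_pos: [521.6, 335.2, 260.9]
tcp_rot: [3.141, 0.001, 2.675]
ft_force: [-0.7, 0.1, 0.4]
opening: 0.999
[521.62285671 335.20485827 260.93799674] [-0.68326805  0.11922349  0.38022708] [ 0.077 -0.007  0.044  0.025 -0.012  0.067]
[518.26344753 336.93900832 116.79768906] [49.88643105 50.09642188  9.49401451]
from [519.7 336.8 260.5] yaw 2.676 j6 -0.64 t 1.0 F [ 0.5   0.29 -1.27] shift [0.0021 0.0003 0.1845] turn 0
```

View pics/w1.png

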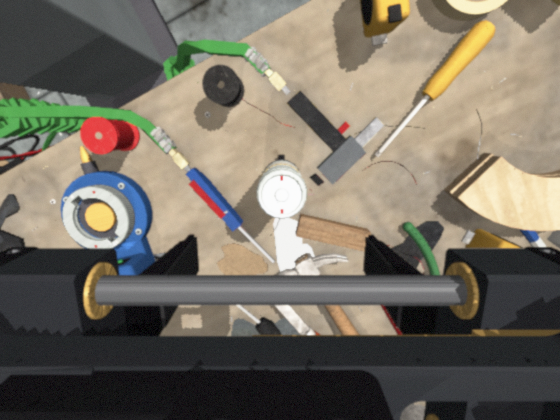

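The wrist view shows the cartridge lid at (282,195) with marks at (282,178) and (281,212), so the lugs lie along tool x. The centre agrees with the top view. I'll descend, grip and weigh.

```bash
python3 -m pendant '[[[1,0,0,0.04,0],[1,0,0,0.08,0],[1,0,0,0.12,0],[1,0,0,0.15,0],[1,0,0,0.175,0],[1,0,0,0.185,0],[1,0,0,0.185,0],[0.7,0,0,0.185,0]]]'
python3 -m pendant '[[[0.4,0,0,0,0],[0.4,0,0,0,0],[0.4,0,0,0,0],[0.4,0,0,0,0],[0.4,0,0,0,0],[0.4,0,0,0,0],[0.4,0,0,0,0],[0.4,0,0,0,0]]]'
```

```text
t: 1.8
eef_pos: [518.2, 339.2, 76.6]
tcp_rot: [3.141, 0.001, 2.68]
ft_force: [0.0, -0.4, 0.0]
opening: 0.959
t: 2.6
eef_pos: [518.1, 338.5, 75.8]
tcp_rot: [-3.142, 0.0, 2.68]
ft_force: [-1.1, -1.4, 4.7]
opening: 0.539
```

```bash
python3 -m pendant '[[[0.3,0,0,0,0],[0.3,0,0,-0.005,0],[0.3,0,0,-0.015,0],[0.3,0,0,-0.03,0],[0.3,0,0,-0.04,0],[0.3,0,0,-0.04,0],[0.3,0,0,-0.04,0],[0.3,0,0,-0.04,0]]]'
python3 -m pendant '[[[0.3,0,0,0,0],[0.3,0,0,0,0],[0.3,0,0,0,0],[0.3,0,0,0,0],[0.3,0,0,0,0],[0.3,0,0,0,0],[0.3,0,0,0,0],[0.3,0,0,0,0]]]'
python3 -c "
from h import *
f=[]
for i in range(6):
  c=env.read_camera('wrist'); s=env.state(); f.append(np.r_[s['ft_force'],s['moment']])
print(np.mean(f,0),np.std(f,0)); cv2.imwrite('pics/w2.png',c['image']);to(518,338,77)"
```

```text
t: 3.4
eef_pos: [517.8, 338.5, 115.0]
tcp_rot: [-3.141, -0.001, 2.68]
ft_force: [-0.9, 0.0, -7.6]
opening: 0.544
t: 4.2
eef_pos: [518.1, 338.6, 115.7]
tcp_rot: [3.141, 0.0, 2.68]
ft_force: [-0.3, 0.1, -7.0]
opening: 0.544
[ 1.21230158e-01 -1.41776195e-01 -7.83152959e+00 -6.34769617e-04
 -8.08825562e-04  1.43307364e-03] [0.49688346 0.40355062 0.59458879 0.01507107 0.02215053 0.02738567]
from [518.1 338.6 115.7] yaw 2.68 j6 -0.64 t 4.5 F [ 0.31 -0.06 -8.26] shift [-0.0002 -0.0006  0.0387] turn 0
```

Cartridge 1 weighs about 0.80 kg. Both are under 0.9 kg and differ by at least 0.2 kg, so it must be the full one. I'll set it back gently, then lift the other to confirm.

```bash
python3 -m pendant '[[[0.3,0,0,0.01,0],[0.3,0,0,0.02,0],[0.3,0,0,0.03,0],[0.3,0,0,0.035,0],[0.3,0,0,0.038,0],[0.3,0,0,0.0395,0],[0.3,0,0,0.0398,0],[0.7,0,0,0.0398,0]]]'
python3 -m pendant '[[[1,0,0,0,0],[1,0,0,0,0],[1,0,0,0,0],[1,0,0,0,0],[1,0,0,-0.01,0],[1,0,0,-0.05,0],[1,0,0,-0.1,0],[1,0,0,-0.13,0]]]'
python3 -c "
from h import *
to(570,-96,250,1.9)"
```

```text
t: 5.3
eef_pos: [518.6, 338.9, 76.6]
tcp_rot: [3.14, 0.001, 2.68]
ft_force: [0.2, 0.6, 0.6]
opening: 0.582
t: 6.1
eef_pos: [518.7, 338.9, 210.1]
tcp_rot: [3.138, 0.002, 2.68]
ft_force: [0.5, -0.0, -0.0]
opening: 0.995
from [518.7 338.9 210.1] yaw 2.68 j6 -0.64 t 6.1 F [ 0.49 -0.02 -0.05] shift [-0.2398 -0.3664 -0.0405] turn 0.78
```

```bash
python3 -m pendant '[[[1,-0.026,-0.041,-0.01,-0.05],[1,-0.053,-0.081,-0.02,-0.1],[1,-0.08,-0.122,-0.03,-0.15],[1,-0.107,-0.163,-0.04,-0.2],[1,-0.133,-0.203,-0.04,-0.25],[1,-0.16,-0.244,-0.04,-0.3],[1,-0.186,-0.285,-0.04,-0.35],[1,-0.213,-0.325,-0.04,-0.4]]]'
python3 -m pendant '[[[1,-0.027,-0.041,0,-0.06],[1,-0.027,-0.041,0,-0.06],[1,-0.027,-0.041,0,-0.06],[1,-0.027,-0.041,0,-0.06],[1,-0.027,-0.041,0,-0.06],[1,-0.027,-0.041,0,-0.06],[1,-0.027,-0.041,0,-0.06],[1,-0.027,-0.041,0,-0.06]]]'
python3 - <<'E'
from h import *
c=cam('wrist');cv2.imwrite('pics/w3.png',c['image']);P=cloud(c)
d=(P[...,0]-570)**2+(P[...,1]+96)**2
m=(P[...,2]>112)&(P[...,2]<128)&(d<60**2);q=P[m];b=(np.nanmin(q,0)+np.nanmax(q,0))/2;print(b,np.ptp(q,axis=0))
im=c['image'].astype(int);red=(im[...,2]-np.maximum(im[...,0],im[...,1])>25)&m
n,l,st,ce=cv2.connectedComponentsWithStats(red.astype(np.uint8))
for i in range(1,n):
    if st[i,4]>2: print(st[i,4],ce[i],ray(c,*ce[i],120))
t=cam('top');Q=cloud(t)
# tray: floor + lip
w=Q[...,2];g=t['image'].astype(int);lip=(abs(w-22)<4)&(abs(Q[...,0]-571)<75)&(abs(Q[...,1]+219)<75)&(g.max(-1)-g.min(-1)<30)
n,l,st,ce=cv2.connectedComponentsWithStats(lip.astype(np.uint8));i=1+st[1:,4].argmax();print('tray',st[i,4],cv2.minAreaRect(Q[l==i][:,:2].astype(np.float32)))
# toolbox heights
mm=(Q[...,0]>600)&(Q[...,0]<720)&(abs(Q[...,1]+120)<150)
for x in range(600,720,15):
    k=mm&(abs(Q[...,0]-x)<8);print(x,np.nanmax(w[k]).round() if k.any() else None)
to(b[0],b[1],76)
E
```

```text
t: 6.9
eef_pos: [563.8, -49.2, 246.8]
tcp_rot: [-3.142, 0.001, 3.082]
ft_force: [0.5, 0.9, -1.3]
opening: 1.002
t: 7.7
eef_pos: [588.4, -89.4, 245.9]
tcp_rot: [3.142, 0.0, 3.14]
ft_force: [-1.6, 0.7, 0.4]
opening: 0.996
[570.70008531 -99.46554397 116.60591373] [49.85224594 48.82619165  9.17144735]
19 [287.68421053 176.05263158] [562.81893232 -84.14904097 120.        ]
15 [255.86666667 192.46666667] [ 578.4319789 -114.2638798  120.       ]Traceback (most recent call last):
  File "<stdin>", line 12, in <module>
ValueError: attempt to get argmax of an empty sequence
```

View pics/w3.png

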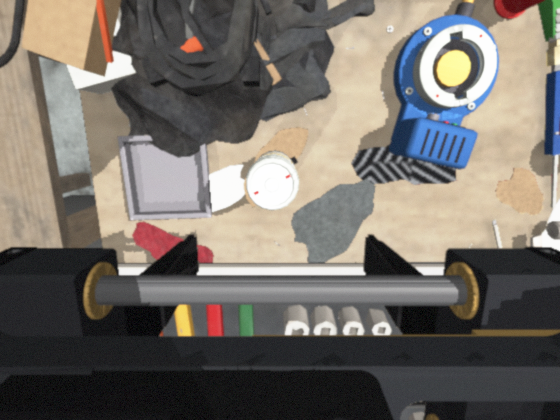

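Wrist view: lid at (272,183), tray corners at about (119,137), (207,135), (212,216) and (128,220). The blue dock's notches are visible at (443,82) on one side.

Run:
```python
from h import *
c=cam('wrist');P=cloud(c)
pts=[ray(c,*p,22) for p in [(119,137),(207,135),(212,217),(128,220)]];print(np.round(pts),np.mean(pts,0))
fl=(abs(P[...,2]-4)<3)&(abs(P[...,0]-570)<42)&(abs(P[...,1]+215)<45);print('floor',P[fl].mean(0),P[fl].min(0),P[fl].max(0))
t=cam('top');Q=cloud(t);w=Q[...,2]
for x in range(600,720,15):
    k=(abs(Q[...,1]+120)<150)&(abs(Q[...,0]-x)<8);print(x,np.nanmax(w[k]).round(),end='; ')
k=(abs(Q[...,0]-571)<60)&(abs(Q[...,1]+219)<60);print('\ntray area max',np.nanpercentile(w[k],[50,90,99]))
to(570.5,-98,76)
```

```text
[[ 529. -287.   22.]
 [ 527. -180.   22.]
 [ 629. -180.   22.]
 [ 633. -288.   22.]] [ 579.55377381 -233.74759996   22.        ]
floor [ 580.34232172 -222.6000634     3.69213303] [ 535.62355367 -259.94005416    1.03269532] [ 611.99555944 -170.0249191     6.91133031]
600 576.0; 615 571.0; 630 562.0; 645 551.0; 660 157.0; 675 100.0; 690 100.0; 705 126.0; 
tray area max nan
from [588.4 -89.8 245.8] yaw 3.14 j6 -1.83 t 7.9 F [0.09 0.34 0.44] shift [ 0.0179 -0.0083  0.1698] turn 0
  return np.nanmean(a, axis, out=out, keepdims=keepdims)
```

```bash
python3 -m pendant '[[[1,0.018,-0.008,0.01,0],[1,0.018,-0.008,0.05,0],[1,0.018,-0.008,0.09,0],[1,0.018,-0.008,0.13,0],[1,0.018,-0.008,0.155,0],[1,0.018,-0.008,0.17,0],[1,0.018,-0.008,0.17,0],[0.6,0.018,-0.008,0.17,0]]]'
python3 -m pendant '[[[0.4,0,0,0,0],[0.4,0,0,0,0],[0.4,0,0,0,0],[0.4,0,0,0,0],[0.4,0,0,0,0],[0.4,0,0,0,0],[0.4,0,0,0,0],[0.4,0,0,0,0]]]'
python3 -m pendant '[[[0.3,0,0,0,0],[0.3,0,0,-0.005,0],[0.3,0,0,-0.015,0],[0.3,0,0,-0.03,0],[0.3,0,0,-0.04,0],[0.3,0,0,-0.05,0],[0.3,0,0,-0.06,0],[0.3,0,0,-0.06,0]]]'
python3 -m pendant '[[[0.3,0,0,0,0],[0.3,0,0,0,0],[0.3,0,0,0,0],[0.3,0,0,0,0],[0.3,0,0,0,0],[0.3,0,0,0,0],[0.3,0,0,0,0],[0.3,0,0,0,0]]]'
python3 - <<'E'
from h import *
f=[]
for i in range(6):
  c=cam('wrist'); s=env.state(); f.append(np.r_[s['ft_force'],s['moment']])
print(np.mean(f,0).round(3));cv2.imwrite('pics/w4.png',c['image'])
t=cv2.imread('pics/top.png');cv2.imwrite('pics/tr.png',np.hstack([cv2.resize(t[130:200,400:480],(400,350)),cv2.resize(c['image'][60:300,0:300],(400,350))]))
to(580,-234,140)
E
```

```text
t: 8.7
eef_pos: [570.6, -97.9, 76.2]
tcp_rot: [3.142, 0.0, 3.14]
ft_force: [-0.7, -0.1, 0.1]
opening: 0.962
t: 9.5
eef_pos: [570.5, -97.8, 76.0]
tcp_rot: [-3.142, 0.0, 3.14]
ft_force: [-0.8, -0.5, 4.4]
opening: 0.549
t: 10.3
eef_pos: [570.9, -97.9, 137.2]
tcp_rot: [-3.141, 0.002, 3.14]
ft_force: [0.1, -0.3, -4.1]
opening: 0.545
t: 11.1
eef_pos: [570.4, -97.8, 135.8]
tcp_rot: [3.141, 0.0, 3.14]
ft_force: [-0.5, 1.4, -3.9]
opening: 0.546
[ 0.073  0.307 -3.611  0.034  0.016 -0.011]
from [570.4 -97.8 135.9] yaw 3.14 j6 -1.85 t 11.4 F [ 0.09  1.07 -4.08] shift [-0.0098 -0.1362 -0.0041] turn 0
```

View pics/tr.png

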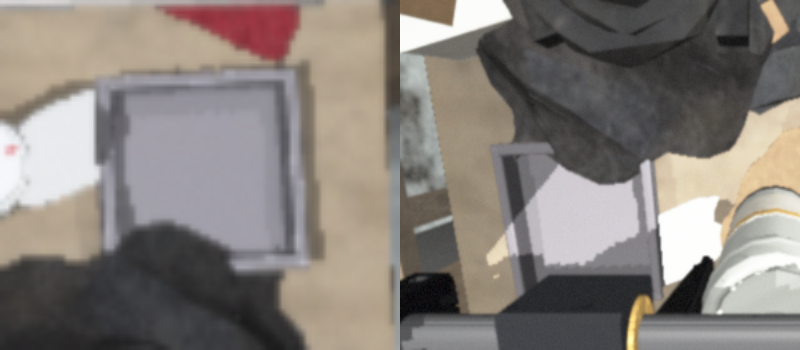

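Cartridge 2 weighs about 0.37 kg, so it is the lighter one and goes in the tray. The crop shows dark cloth partly over the tray's near side, so I'll check its height.

Run:
```python
from h import *
t=cam('top')
print('traytop',np.mean([ray(t,400+x/5,130+y/5,22) for x,y in [(97,78),(303,68),(310,265),(107,267)]],0), [ray(t,400+x/5,130+y/5,22)[:2].round() for x,y in [(97,78),(303,68),(310,265),(107,267)]])
P=np.load('top.npy').reshape(-1,3); c=cam('wrist');P2=cloud(c).reshape(-1,3)
for n,A in(('top',P),('wr',P2)):
  for lo in (-310,-280,-250,-220,-190):
    k=(A[:,1]>lo)&(A[:,1]<lo+30)&(A[:,2]>28)&(A[:,2]<250)&(A[:,0]<625)
    r=[]
    for x in range(480,600,10):
        kk=k&(abs(A[:,0]-x)<5); r.append(int(A[kk,2].max()) if kk.any() else 0)
    print(n,lo,r)
```

```text
traytop [ 578.21026781 -234.83905598   22.        ] [array([ 628., -180.]), array([ 631., -288.]), array([ 527., -289.]), array([ 527., -182.])]
top -310 [29, 0, 0, 0, 0, 0, 0, 0, 0, 0, 0, 0]
top -280 [47, 43, 32, 30, 0, 0, 0, 29, 0, 0, 0, 0]
top -250 [64, 52, 52, 42, 34, 28, 0, 0, 0, 0, 0, 0]
top -220 [107, 40, 42, 42, 35, 30, 28, 29, 0, 0, 0, 0]
top -190 [107, 102, 28, 0, 32, 32, 0, 0, 0, 0, 0, 0]
wr -310 [52, 0, 0, 0, 0, 0, 0, 0, 0, 0, 0, 0]
wr -280 [46, 46, 40, 33, 0, 0, 0, 0, 0, 0, 0, 0]
wr -250 [65, 51, 51, 43, 32, 0, 0, 0, 0, 0, 0, 0]
wr -220 [105, 35, 36, 37, 34, 29, 0, 0, 0, 0, 0, 0]
wr -190 [106, 101, 0, 0, 0, 0, 232, 232, 231, 219, 0, 0]
```

```bash
python3 -m pendant '[[[0.3,-0.001,-0.01,0,0],[0.3,-0.004,-0.035,0,0],[0.3,-0.007,-0.07,0,0],[0.3,-0.01,-0.105,0,0],[0.3,-0.013,-0.128,0,0],[0.3,-0.0136,-0.136,0,0],[0.3,-0.0136,-0.136,0,0],[0.3,-0.0136,-0.136,0.01,0]]]'
python3 -m pendant '[[[0.3,0,0,0.015,0],[0.3,0,0,0.027,0],[0.3,0,0,0.035,0],[0.3,0,0,0.04,0],[0.3,0,0,0.0425,0],[0.3,0,0,0.0445,0],[0.3,0,0,0.0455,0],[0.3,0,0,0.0455,0]]]'
```

```text
t: 12.3
eef_pos: [584.1, -233.5, 126.5]
tcp_rot: [-3.141, 0.002, 3.14]
ft_force: [0.9, 0.0, -4.3]
opening: 0.545
t: 13.1
eef_pos: [583.8, -233.9, 80.5]
tcp_rot: [-3.142, 0.0, 3.14]
ft_force: [-0.4, -0.6, -3.0]
opening: 0.545
```

```bash
python3 -m pendant '[[[0.3,0,0,0.0006,0],[0.3,0,0,0.0006,0],[0.65,0,0,0.0006,0],[1,0,0,0.0006,0],[1,0,0,0.0006,0],[1,0,0,0.0006,0],[1,0,0,0.0006,0],[1,0,0,-0.004,0]]]'
python3 -m pendant '[[[1,0,0,-0.02,0],[1,0,0,-0.06,0],[1,0,0,-0.1,0],[1,0,0,-0.14,0],[1,0,0,-0.16,0],[1,0,0,-0.16,0],[1,0,0,-0.16,0],[1,0,0,-0.16,0]]]'
python3 - <<'E'
from h import *
c=cam('wrist');P=cloud(c)
d=np.hypot(P[...,0]-584,P[...,1]+234);m=(P[...,2]>112)&(P[...,2]<134)&(d<60);q=P[m];print((np.nanmin(q,0)+np.nanmax(q,0))/2,np.ptp(q,axis=0),np.nanmedian(q,0))
to(518.3,338,240,2.68)
E
```

```text
t: 13.9
eef_pos: [583.5, -233.7, 84.0]
tcp_rot: [3.141, -0.001, 3.14]
ft_force: [-0.4, -1.0, -0.6]
opening: 0.975
t: 14.7
eef_pos: [583.3, -233.6, 243.0]
tcp_rot: [3.141, -0.002, 3.14]
ft_force: [0.5, 1.0, 0.4]
opening: 1.0
[ 584.32023573 -235.49390545  118.47912025] [50.16329678 50.27227466 12.90253506] [ 583.1230698  -235.45649157  121.19254016]
from [ 583.4 -233.6  242.9] yaw 3.14 j6 -2.06 t 14.75 F [ 0.48 -0.12 -0.8 ] shift [0.0661 0.5715 0.0037] turn 0.46
```

The lighter cartridge stands in the tray with its lid level at 121–124 mm. On the way back I'll look at the dock from above.

```bash
python3 -m pendant '[[[1,0.016,0.043,0,0.05],[1,0.032,0.086,0,0.1],[1,0.048,0.129,0,0.15],[1,0.064,0.172,0,0.2],[1,0.08,0.215,0,0.25],[1,0.096,0.258,0,0.3],[1,0.112,0.301,0,0.35],[1,0.13,0.338,0,0.4]]]'
python3 -m pendant '[[[1,0,0,0,0],[1,0,0,0,0],[1,0,0,0,0],[1,0,0,0,0],[1,0,0,0,0],[1,0,0,0,0],[1,0,0,0,0],[1,0,0,0,0]]]'
python3 - <<'E'
from h import *
c=cam('wrist');np.savez('w5.npz',R=c['R'],o=c['o'],fx=c['fx'],fy=c['fy'],cx=c['cx'],cy=c['cy'],P=cloud(c));cv2.imwrite('pics/w5full.png',c['image'])
print(c['s']['eef_pos'])
d=c['R'].T@(np.array([452,104,42])-c['o']);u=c['cx']+c['fx']*d[0]/d[2];v=c['cy']+c['fy']*d[1]/d[2];print(u,v)
x0,y0=int(u-60),int(max(0,v-60));print(x0,y0);cv2.imwrite('pics/w5.png',cv2.resize(c['image'][y0:y0+120,x0:x0+120],(600,600),interpolation=cv2.INTER_CUBIC))
E
```

```text
t: 15.55
eef_pos: [453.3, 106.1, 243.5]
tcp_rot: [-3.141, -0.001, 2.738]
ft_force: [0.5, 0.3, 0.1]
opening: 0.996
t: 16.35
eef_pos: [454.4, 104.2, 244.3]
tcp_rot: [3.142, 0.0, 2.74]
ft_force: [-0.2, -0.3, -0.6]
opening: 0.997
[454.42734969 104.23927565 244.3209485 ]
280.37375236410645 186.38366447888515
220 126
```

View pics/w5.png

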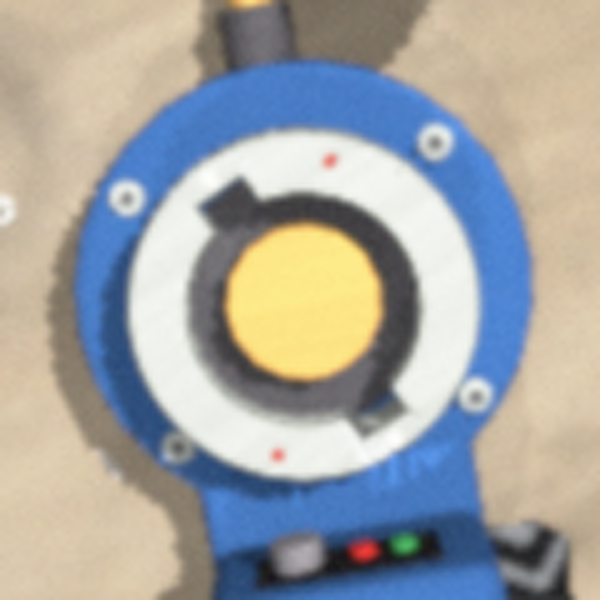

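The crop shows the collar's outer ring from 128 to 480 both ways, so its centre is about (304,305). The notches are near (231,204) and (379,409), and the red stop dots at (331,161) and (278,455).

Run:
```python
from h import *
d=np.load('w5.npz');c={k:d[k] for k in d};im=cv2.imread('pics/w5full.png').astype(int);P=c['P']
f=lambda x,y,z:ray(c,220+x/5-.4,126+y/5-.4,z)
print('ring',f(304,304.5,42))
for n,a,b in(('notch',(231,204),(379,409)),('dots',(331,161),(278,455))):
    p,q=f(*a,42),f(*b,42);v=q-p;print(n,(p+q)/2,np.arctan2(v[1],v[0]),np.linalg.norm(v))
w=P[...,2];m=(abs(w-42)<3)&(np.hypot(P[...,0]-452,P[...,1]-104)<50);g=(im.max(-1)-im.min(-1)<45)&(im.max(-1)>150)&m
pts=P[g];(x,y),r=cv2.minEnclosingCircle(pts[:,:2].astype(np.float32));print('collar cloud',x,y,r,pts[:,2].mean())
k=(w>60)&(w<70)&(np.hypot(P[...,0]-534,P[...,1]-87)<60);print('hous',P[k].mean(0))
b=cv2.connectedComponentsWithStats(((np.hypot(P[...,0]-452,P[...,1]-104)<26)&(abs(w-32)<3)).astype(np.uint8));print('seat',b[2][1:,4],[ray(c,*e,32) for e in b[3][1:]][:2])
to(518.3,338,240,2.68)
```

```text
ring [452.14093709 103.97396948  42.        ]
notch [453.14880806 104.10896167  42.        ] 0.21772969298398992 60.60582199299568
dots [453.65620095 103.30131877  42.        ] -0.578070332592641 71.95182782944771
collar cloud 453.6415710449219 102.9229507446289 42.067691802978516 41.57046266093542
hous [532.51559211  86.20391583  65.20959557]
seat [734] [array([453.15262267, 103.11841255,  32.        ])]
from [454.4 104.3 244.3] yaw 2.74 j6 -1.09 t 16.4 F [-0.15 -0.05  0.  ] shift [0.0326 0.2401 0.0044] turn 0.06
```

```bash
python3 -m pendant '[[[1,0.005,0.045,0,0.01],[1,0.011,0.09,0,0.02],[1,0.016,0.135,0,0.03],[1,0.022,0.175,0,0.04],[1,0.027,0.21,0,0.06],[1,0.031,0.23,0,0.06],[1,0.0326,0.24,0.0044,0.06],[1,0.0326,0.24,0.0044,0.06]]]'
python3 -m pendant '[[[1,0,0,0,0],[1,0,0,0,0],[1,0,0,0,0],[1,0,0,0,0],[1,0,0,0,0],[1,0,0,0,0],[1,0,0,0,0],[1,0,0,0,0]]]'
python3 - <<'E'
from h import *
c=cam('wrist');P=cloud(c);cv2.imwrite('pics/w6.png',c['image'])
d=np.hypot(P[...,0]-518,P[...,1]-338);m=(P[...,2]>112)&(P[...,2]<128)&(d<60);q=P[m];b=(np.nanmin(q,0)+np.nanmax(q,0))/2;print(b,np.ptp(q,axis=0))
im=c['image'].astype(int);red=(im[...,2]-np.maximum(im[...,0],im[...,1])>25)&m
n,l,st,ce=cv2.connectedComponentsWithStats(red.astype(np.uint8));r=[]
for i in range(1,n):
    if st[i,4]>2: r.append(ray(c,*ce[i],120));print(st[i,4],ce[i],r[-1])
if len(r)==2:
    v=r[1]-r[0];print('ang',np.arctan2(v[1],v[0]),(r[0]+r[1])/2,np.linalg.norm(v))
to(518.2,338.3,76,2.68)
E
```

```text
t: 17.2
eef_pos: [517.9, 338.5, 238.9]
tcp_rot: [-3.14, -0.001, 2.681]
ft_force: [-0.8, 0.8, 0.1]
opening: 0.998
t: 18.0
eef_pos: [518.2, 338.1, 240.0]
tcp_rot: [3.142, 0.0, 2.68]
ft_force: [0.7, -0.3, 0.2]
opening: 0.999
[518.4918608  337.37583708 116.757307  ] [49.96897556 49.69991095  9.19172054]
22 [280.63636364 185.5       ] [502.53425419 345.1850856  120.        ]
15 [281. 221.] [533.25532107 330.29291436 120.        ]
ang -0.4513768825554519 [517.89478763 337.73899998 120.        ] 34.14030923466827
from [518.2 338.1 239.9] yaw 2.68 j6 -0.64 t 18.05 F [0.8  0.14 0.6 ] shift [1.000e-04 2.000e-04 1.639e-01] turn -0.0
```

```bash
python3 -m pendant '[[[1,0,0,0.04,0],[1,0,0,0.08,0],[1,0,0,0.12,0],[1,0,0,0.15,0],[1,0,0,0.162,0],[1,0,0,0.164,0],[0.6,0,0,0.164,0],[0.4,0,0,0.164,0]]]'
python3 -m pendant '[[[0.3,0,0,0,0],[0.3,0,0,0,0],[0.3,0,0,0,0],[0.3,0,0,0,0],[0.3,0,0,0,0],[0.3,0,0,-0.003,0],[0.3,0,0,-0.01,0],[0.3,0,0,-0.025,0]]]'
python3 -m pendant '[[[0.3,0,0,-0.02,0],[0.3,0,0,-0.04,0],[0.3,0,0,-0.06,0],[0.3,0,0,-0.08,0],[0.3,0,0,-0.09,0],[0.3,0,0,-0.09,0],[0.3,0,0,-0.09,0],[0.3,0,0,-0.09,0]]]'
python3 -c "
from h import *
to(453,103.5,190,3.348)"
```

```text
t: 18.85
eef_pos: [518.9, 338.5, 77.6]
tcp_rot: [3.139, 0.001, 2.68]
ft_force: [-0.3, 0.2, -0.1]
opening: 0.885
t: 19.65
eef_pos: [517.3, 337.6, 99.9]
tcp_rot: [-3.139, -0.002, 2.68]
ft_force: [-0.2, -0.1, -7.8]
opening: 0.537
t: 20.45
eef_pos: [517.8, 337.8, 189.7]
tcp_rot: [-3.14, -0.001, 2.68]
ft_force: [-0.7, -0.6, -7.9]
opening: 0.542
from [517.8 337.8 189.7] yaw 2.68 j6 -0.64 t 20.45 F [-0.72 -0.59 -7.94] shift [-0.0464 -0.2386  0.    ] turn -0.668
```

```bash
python3 -m pendant '[[[0.3,-0.003,-0.015,0,-0.05],[0.3,-0.009,-0.045,0,-0.13],[0.3,-0.016,-0.083,0,-0.23],[0.3,-0.024,-0.122,0,-0.35],[0.3,-0.031,-0.161,0,-0.47],[0.3,-0.038,-0.197,0,-0.57],[0.3,-0.043,-0.224,0,-0.64],[0.3,-0.0464,-0.2386,0,-0.668]]]'
python3 -m pendant '[[[0.3,0,0,0.015,0],[0.3,0,0,0.03,0],[0.3,0,0,0.042,0],[0.3,0,0,0.05,0],[0.3,0,0,0.05,0],[0.3,0,0,0.05,0],[0.3,0,0,0.05,0],[0.3,0,0,0.05,0]]]'
python3 - <<'E'
from h import *
f=[]
for i in range(4):
  c=cam('wrist');f.append(env.state()['ft_force'])
print(np.mean(f,0))
cv2.imwrite('pics/w7.png',c['image'])
to(453,103.5,115,3.348)
E
```

```text
t: 21.25
eef_pos: [452.4, 102.0, 190.4]
tcp_rot: [3.142, -0.001, -2.934]
ft_force: [-0.4, -1.7, -6.8]
opening: 0.546
t: 22.05
eef_pos: [453.7, 103.8, 141.4]
tcp_rot: [-3.142, 0.001, -2.935]
ft_force: [-0.2, -0.5, -6.6]
opening: 0.544
[-0.27757483 -0.23260516 -8.07497418]
from [453.5 103.8 141.2] yaw -2.935 j6 -1.69 t 22.25 F [-0.94 -0.37 -8.81] shift [ 0.0006 -0.0002  0.0262] turn -0.0
```

View pics/w7.png

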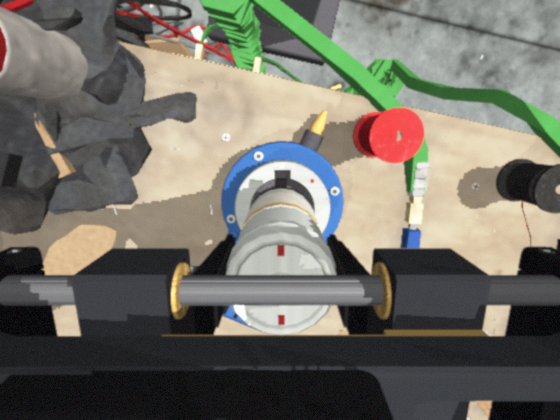

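The view shows the notch at (283,178) in line with the lid's red marks at (281,250) and (281,320). I'll lower slowly and feel for contact.

```bash
python3 -m pendant '[[[0.3,0.0005,0,0.01,0],[0.3,0.0005,0,0.018,0],[0.3,0.0005,0,0.022,0],[0.3,0.0005,0,0.024,0],[0.3,0.0005,0,0.025,0],[0.3,0.0005,0,0.026,0],[0.3,0.0005,0,0.027,0],[0.3,0.0005,0,0.027,0]]]'
python3 -m pendant '[[[0.3,0,0,0.0005,0],[0.3,0,0,0.001,0],[0.3,0,0,0.0015,0],[0.3,0,0,0.002,0],[0.3,0,0,0.0025,0],[0.3,0,0,0.003,0],[0.3,0,0,0.003,0],[0.3,0,0,0.003,0]]]'
```

```text
t: 23.05
eef_pos: [453.0, 103.7, 114.0]
tcp_rot: [3.142, 0.0, -2.935]
ft_force: [0.0, 0.4, -7.6]
opening: 0.543
t: 23.85
eef_pos: [453.0, 103.7, 110.9]
tcp_rot: [3.141, 0.0, -2.935]
ft_force: [0.7, -0.2, -7.9]
opening: 0.543
```

The underside is at about 35 mm, below the 39 mm rim, with no contact force, so the lugs are in the notches. Now I'll press onto the seat.

```bash
python3 -m pendant '[[[0.3,0,0,0.001,0],[0.3,0,0,0.002,0],[0.3,0,0,0.003,0],[0.3,0,0,0.004,0],[0.3,0,0,0.005,0],[0.3,0,0,0.006,0],[0.3,0,0,0.006,0],[0.3,0,0,0.006,0]]]'
python3 -m pendant '[[[0.3,0,0,0.001,0],[0.3,0,0,0.002,0],[0.3,0,0,0.003,0],[0.3,0,0,0.004,0],[0.3,0,0,0.0045,0],[0.3,0,0,0.0045,0],[0.3,0,0,0.0045,0],[0.3,0,0,0.0045,0]]]'
python3 -c "
from h import *
s=env.state();print(s['moment'])
to(453,103.5,100)"
```

```text
t: 24.65
eef_pos: [453.1, 103.7, 105.2]
tcp_rot: [3.142, 0.0, -2.935]
ft_force: [-1.8, 0.0, 5.7]
opening: 0.544
t: 25.45
eef_pos: [453.1, 103.7, 100.9]
tcp_rot: [-3.142, 0.001, -2.935]
ft_force: [-3.6, 0.5, 10.0]
opening: 0.542
[0.00888954 0.77756887 0.00303238]
from [453.1 103.7 100.9] yaw -2.935 j6 -1.69 t 25.45 F [-3.56  0.46 10.  ] shift [ 0.0002 -0.0002  0.0009] turn 0
```

The spring force is about 18 N, which means about 7.8 mm pressed. I'll ease slightly toward -x and turn clockwise.

```bash
python3 -m pendant '[[[0.3,0.0005,0,0.0003,0],[0.3,0.0005,0,0.0003,0.05],[0.3,0.0005,0,0.0003,0.1],[0.3,0.0005,0,0.0003,0.15],[0.3,0.0005,0,0.0003,0.2],[0.3,0.0005,0,0.0003,0.25],[0.3,0.0005,0,0.0003,0.3],[0.3,0.0005,0,0.0003,0.3]]]'
python3 -c "
from h import *
s=env.state();print(s['moment'],s['ft_force'],s['tcp_rot'])"
```

```text
t: 26.25
eef_pos: [453.4, 103.6, 100.8]
tcp_rot: [3.141, 0.003, 3.046]
ft_force: [-1.3, -0.3, 9.7]
opening: 0.544
[-0.09443345  0.25896801 -0.0339234 ] [-1.30388406 -0.25874384  9.7211721 ] [3.14117742e+00 2.52493925e-03 3.04622557e+00]
```

```bash
python3 -m pendant '[[[0.3,0,0,0,0.06],[0.3,0,0,0,0.12],[0.3,0,0,0,0.18],[0.3,0,0,0,0.24],[0.3,0,0,0,0.3],[0.3,0,0,0,0.36],[0.3,0,0,0,0.4],[0.3,0,0,0,0.4]]]'
python3 -c "
from h import *
s=env.state();print(s['moment'],s['ft_force'],s['tcp_rot'])"
python3 -m pendant '[[[0.3,0,0,0,0.02],[0.3,0,0,0,0.04],[0.3,0,0,0,0.06],[0.3,0,0,0,0.08],[0.3,0,0,0,0.1],[0.3,0,0,0,0.1],[0.3,0,0,0,0.1],[0.3,0,0,0,0.1]]]'
python3 - <<'E'
from h import *
c=cam('wrist');s=env.state();print(s['moment'],s['ft_force'],s['tcp_rot'])
im=c['image'].astype(int);red=(im[...,2]-np.maximum(im[...,0],im[...,1])>40)
red[:200]=0;red[:,:200]=0;red[:,360:]=0
n,l,st,ce=cv2.connectedComponentsWithStats(red.astype(np.uint8));r=[]
for i in range(1,n):
    if st[i,4]>10: r.append(ray(c,*ce[i],145));print(st[i,4],ce[i],r[-1])
if len(r)==2: v=r[1]-r[0];print(np.arctan2(v[1],v[0]),np.linalg.norm(v))
cv2.imwrite('pics/w8.png',c['image'])
E
```

```text
t: 27.05
eef_pos: [453.5, 103.6, 100.9]
tcp_rot: [3.14, 0.002, 2.647]
ft_force: [-0.5, 0.3, 9.1]
opening: 0.543
[-0.14573773  0.22836762 -0.01150712] [-0.52314711  0.33470922  9.1426794 ] [3.14012268e+00 2.31847724e-03 2.64657287e+00]
t: 27.85
eef_pos: [453.5, 103.6, 100.9]
tcp_rot: [3.14, 0.002, 2.548]
ft_force: [-0.3, -0.8, 9.5]
opening: 0.541
[-0.1352066   0.23715406  0.01187264] [0.67138332 0.15330781 9.4132458 ] [3.13994438e+00 2.12271374e-03 2.54791716e+00]
73 [280.16438356 249.87671233] [438.50849823 113.26901616 145.        ]
68 [281.         319.63235294] [466.3181768   94.95087565 145.        ]
-0.5824645445802759 33.3006380380939
```

The marks now read -0.582 rad, which matches the stop dots. I'll feel for the stop itself.

```bash
python3 -m pendant '[[[0.3,0,0,0,0.01],[0.3,0,0,0,0.02],[0.3,0,0,0,0.025],[0.3,0,0,0,0.03],[0.3,0,0,0,0.035],[0.3,0,0,0,0.04],[0.3,0,0,0,0.04],[0.3,0,0,0,0.04]]]'
python3 -c "
from h import *
s=env.state();print(s['moment'],s['ft_force'],s['tcp_rot'])"
```

```text
t: 28.7
eef_pos: [453.5, 103.6, 100.9]
tcp_rot: [3.14, 0.003, 2.511]
ft_force: [0.3, 0.3, 8.6]
opening: 0.544
[-0.02690638  0.16726845  1.19171064] [0.32650534 0.29900812 8.59889154] [3.14020784e+00 2.65891799e-03 2.51071872e+00]
```

Stop felt at 1.2 N·m. I'll relax the torque a little, ease up to let the lugs seat in the pockets, then release.

```bash
python3 -m pendant '[[[0.3,0,0,0,-0.01],[0.3,0,0,-0.0005,-0.015],[0.3,0,0,-0.001,-0.015],[0.3,0,0,-0.0015,-0.015],[0.3,0,0,-0.002,-0.015],[0.3,0,0,-0.0025,-0.015],[0.3,0,0,-0.0025,-0.015],[0.3,0,0,-0.0025,-0.015]]]'
python3 -c "
from h import *
s=env.state();print(s['moment'],s['ft_force'],s['tcp_rot'],s['eef_pos'])"
```

```text
t: 29.5
eef_pos: [453.3, 103.7, 102.8]
tcp_rot: [3.14, 0.001, 2.523]
ft_force: [5.4, 1.4, -1.3]
opening: 0.542
[ 0.31640164 -1.17827157  0.54448053] [ 5.39111777  1.37437215 -1.3367822 ] [3.14031469e+00 1.36047244e-03 2.52281859e+00] [453.27488823 103.66298403 102.79076402]
```

```bash
python3 -m pendant '[[[0.6,0,0,0,0],[0.7,0,0,0,0],[0.8,0,0,0,0],[1,0,0,0,0],[1,0,0,0,0],[1,0,0,0,0],[1,0,0,0,0],[1,0,0,-0.005,0]]]'
python3 -m pendant '[[[1,0,0,-0.03,0],[1,0,0,-0.07,0],[1,0,0,-0.11,0],[1,0,0,-0.15,0],[1,0,0,-0.16,0],[1,0,0,-0.16,0],[1,0,0,-0.16,0],[1,0,0,-0.16,0]]]'
python3 - <<'E'
from h import *
c=cam('wrist');P=cloud(c)
d=np.hypot(P[...,0]-453,P[...,1]-103.5);m=(P[...,2]>138)&(P[...,2]<156)&(d<45);q=P[m];print(np.nanmin(q,0)/2+np.nanmax(q,0)/2,np.nanmedian(q,0))
im=c['image'].astype(int);red=(im[...,2]-np.maximum(im[...,0],im[...,1])>25)&m
A=np.c_[q[:,:2],np.ones(len(q))];k=abs(q[:,2]-np.nanmedian(q[:,2]))<4;print('tilt',np.linalg.lstsq(A[k],q[k,2],rcond=None)[0][:2])
n,l,st,ce=cv2.connectedComponentsWithStats(red.astype(np.uint8));r=[]
for i in range(1,n):
    if st[i,4]>4: r.append(ray(c,*ce[i],147))
v=r[1]-r[0];print(len(r),np.arctan2(v[1],v[0]),(r[0]+r[1])/2)
s=cam('scene')['image'];t=cam('top')['image']
cv2.imwrite('pics/end.png',np.vstack([np.hstack([cv2.resize(s[150:350,230:490],(390,300)),cv2.resize(t[130:260,190:360],(390,300))]),np.hstack([cv2.resize(t[130:260,350:480],(390,300)),cv2.resize(c['image'][100:330,150:420],(390,300))])]))
print(env.state()['ft_force'])
E
```

```text
t: 30.3
eef_pos: [452.2, 103.5, 107.4]
tcp_rot: [-3.141, -0.001, 2.523]
ft_force: [0.2, 0.2, -0.5]
opening: 0.995
t: 31.1
eef_pos: [452.0, 103.5, 266.2]
tcp_rot: [-3.14, -0.002, 2.523]
ft_force: [-0.7, -0.5, -0.6]
opening: 1.0
[453.70042449 102.9454583  143.09648093] [453.10955605 103.46529752 144.33189894]
tilt [ 0.00180549 -0.00485239]
2 -0.6084924438410876 [453.33815113 103.34552987 147.        ]
[0.3029349  0.5874987  0.14435085]
```

View pics/end.png

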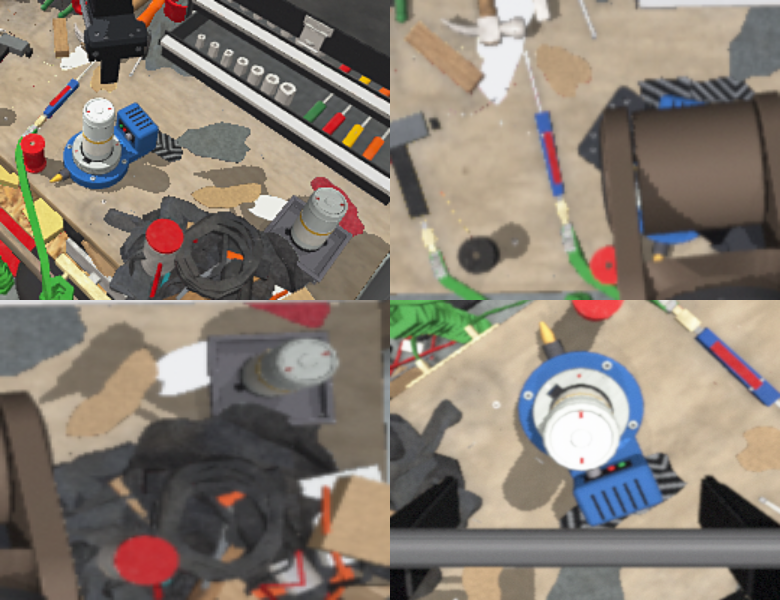

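The cartridge is upright in the dock at the stop angle. Its lid reads 144.3 mm; the wrist camera read the tray lid 2.8 mm low, so that corrects to about 147 mm, or 27 mm at the underside. The other one stands in the tray.

```bash
python3 -c "
from h import *
print(env.state()['qvel'].round(3)); print(env.job_done())"
```

```text
[-0.    -0.004 -0.007  0.     0.002  0.001]
the job is handed in; nothing more can be done
None
```

The job is done and handed in at about 31 s of the 72 s allowed. I lifted both cartridges: the left one weighed about 0.80 kg and the right one about 0.37 kg.

- **Lighter cartridge:** it went first, and stands upright in the grey tray, clear of the cloth over the tray's near edge.
- **Heavier cartridge:** I lined it up with the notches by camera, and it went in past the rim without touching. I pressed it about 8 mm on the seat (about 18 N) and turned it clockwise to the stop, which I felt at 1.2 N·m. I then eased it up about 2 mm into the pockets and released it.

**Last checks:**
- **Dock:** the lid is level to within 0.005 rad, and the marks are at −0.61 rad, just past the stop dots at −0.58.
- **Height:** the underside is about 27 mm up. The raw camera reading was 2.7 mm lower; I corrected it by the error seen on the cartridge in the tray. The arm stopping at that height with the spring's push gone agrees with a locked cartridge.
- **Surroundings:** the gripper is well clear. The final pictures show nothing else disturbed, but I did not measure the other objects again, and the final crops left the tape measure and the yellow screwdriver out of view.

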